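# Load the crucible caddy for the combustion analyser

## Task

Load the metal caddy with the three straight-walled hollow crucibles, one to a compartment in order of size: the small one in the compartment next to the caddy's handle, the medium one in the middle and the large one at the far end. Set each one down gently (never dropped), standing upright and flat on its compartment's floor, and do not let any of them tip over. The tapered crucible, the solid pedestal and the combustion boat do not belong in it: leave them, the jar and the brush where they are.

Things in the scene. Friction and masses are not known exactly. Their poses are not given: they have to be found in the camera images.
- crucible_small: Small white ceramic crucible: straight round cup, open at the top, 26 mm outside diameter, 28 mm high, wall 3 mm, about 20 g. Origin at the centre of its underside, z up along its axis. Starts standing upright on the bench.
- crucible_medium: Medium white ceramic crucible: straight round cup, open at the top, 34 mm outside diameter, 37 mm high, wall 3 mm, about 40 g. Origin at the centre of its underside, z up along its axis. Starts standing upright on the bench.
- crucible_large: Large white ceramic crucible: straight round cup, open at the top, 42 mm outside diameter, 46 mm high, wall 3 mm, about 70 g. Origin at the centre of its underside, z up along its axis. Starts standing upright on the bench.
- crucible_tapered: Look-alike, leave it: white ceramic cone-shaped crucible, 22 mm diameter at the foot widening to 42 mm at the rim, 46 mm high. Origin at the centre of its underside, z up along its axis. Starts standing upright on the bench.
- pedestal: Look-alike, leave it: solid white ceramic cylinder with a closed flat top, 34 mm diameter, 37 mm high. Origin at the centre of its underside, z up along its axis. Starts standing upright on the bench.
- boat: Look-alike, leave it: small white ceramic trough (combustion boat), 70 mm long (its x axis), 18 mm wide, 13 mm high. Origin at the centre of its underside. It lies at any yaw.
- caddy: Shallow open aluminium tray fixed to the bench, 202 mm long (x axis), 90 mm wide (y axis), walls 4 mm thick, 16 mm high, at any yaw. Two cross walls divide it into three compartments, each about 62 mm long in x and 82 mm wide in y, floor 4 mm above the bench, centred at x = +66 mm (next to the handle), 0 (middle) and -66 mm (far end), y = 0. A low steel loop handle sticks out at its +x end to x = 137 mm, about 16 mm high. Origin at the centre of its underside, z up.
- balance: Bystander, fixed to the bench: white laboratory balance 190 mm (x) by 170 mm (y), 50 mm high, with a round 110 mm steel pan on it whose top is 63 mm high. Origin at the centre of its underside.
- jar: Bystander, leave it: amber glass jar with black cap, 56 mm diameter, 75 mm high, standing beyond the crucibles. Origin at the centre of its underside.
- brush: Bystander, leave it: small hand brush about 160 mm long lying flat on the bench beyond the crucibles, at most 25 mm high. Its x axis runs along it.
There are look-alikes about, which are no part of the job. What is shaped like the crucible_small but blue or purple is not meant.

How it is judged:
At the end, for the whole second after the job is handed in: Small crucible in the compartment by the handle, medium in the middle, large at the far end: each within 22 mm of the compartment's centre along the caddy and 32 mm across, foot within 4 mm of its floor, upright within 0.12 rad, at rest (x of crucible_small in the frame of caddy between 0.044 and 0.088 m and y of crucible_small in the frame of caddy between -0.032 and 0.032 m and z of crucible_small in the frame of caddy between 0 and 0.008 m and angle between each of crucible_small, crucible_medium, crucible_large's own z axis and vertical below 0.12 rad and linear speed of each of crucible_small, crucible_medium, crucible_large below 0.02 m/s and angular speed of each of crucible_small, crucible_medium, crucible_large below 0.3 rad/s and x of crucible_medium in the frame of caddy between -0.022 and 0.022 m and y of crucible_medium in the frame of caddy between -0.032 and 0.032 m and z of crucible_medium in the frame of caddy between 0 and 0.008 m and x of crucible_large in the frame of caddy between -0.088 and -0.044 m and y of crucible_large in the frame of caddy between -0.032 and 0.032 m and z of crucible_large in the frame of caddy between 0 and 0.008 m); the robot touches nothing.
It fails at once if the tapered crucible, pedestal or boat is moved more than 15 mm or tipped (distance of any of crucible_tapered, pedestal, boat from where it was at the start of the episode above 0.015 m or angle between any of crucible_tapered, pedestal, boat's own z axis and vertical above 0.5 rad).
It fails at once if the jar or the brush is moved more than 15 mm (distance of any of jar, brush from where it was at the start of the episode above 0.015 m).
It fails at once if a straight crucible tips over (more than 0.7 rad) (angle between any of crucible_small, crucible_medium, crucible_large's own z axis and vertical above 0.7 rad).
It fails at once if a straight crucible is dropped (faster than 0.8 m/s within 30 mm of the bench) ((linear speed of crucible_small above 0.8 m/s and height (world z) of crucible_small below 0.03 m) or (linear speed of crucible_medium above 0.8 m/s and height (world z) of crucible_medium below 0.03 m) or (linear speed of crucible_large above 0.8 m/s and height (world z) of crucible_large below 0.03 m)).
It also fails if it takes over 86 s, if anything falls off the work surface, if the arm or the gripper's body presses on something with over 40 N, if the wrist force passes 120 N, or if a joint passes its speed limit or range.

## Robot

A 6-joint arm with a two-finger parallel gripper is mounted at the origin on the work surface. World frame = base frame: x ahead of the robot, y to its left, z up, the work surface at z = 0. Lengths are in m, angles in rad, forces in N, time in s.
With the tool pointing down it reaches from about 0.35 to 0.85 m from the base axis. Payload 8.1 kg.
Tool frame: the origin (TCP) lies at the centre of the arm's flange, where the gripper is bolted on; the fingertips stand 186 mm ahead of it and the grasp point (between the pads) lies 167 mm ahead of it; z points along the fingers, y is the line along which they close (so a half turn about z gives the same grasp; the last joint's range is limited). The gripper opens to 93 mm and grips with 3 to 60 N. Pads are 15 mm wide; open, the fingers measure 128 mm over their backs; the gripper's body (75 mm by 188 mm) begins 65 mm behind the grasp point.
Start: joints at [1.204, 0.13, 1.488, -0, 1.523, -0.085], TCP at [0.167, 0.576, 0.405] pointing down, gripper open.
Joint ranges: [-2.96, 2.96], [-0.89, 2.26], [0.02, 2.5], [-1.34, 4.48], [0, 2.73], [-2.66, 2.66]. Speed limits (rad/s): [2.39, 2.39, 2.79, 3.14, 3.14, 3.14].

## Interface

Orientations are given as a rotation vector (axis times angle).
In Python, from plant import read_state, read_camera, camera_params, robot gives the robot as it stands.
- The arm moves only by the tool carry_out, never from a script. Its argument "targets" is a list of rows, each an object of numbers: "hand": the opening in per cent of the stroke, from 0 (shut) to 100 (fully open); "x", "y", "z": the shift along the tool's x, y, z in m; "ax", "ay", "az": the turn, a rotation vector about the tool's x, y, z in rad. In form: [{"hand": .., "x": .., "y": .., "z": .., "ax": .., "ay": .., "az": ..}, ...]. A call has 1 to 8 rows; each row is the pose to reach, as a shift and turn from the pose commanded when the call began, along the tool's axes at that moment; what a row does not reach only later rows make up. A row lasts 1/8 s, in which the tool goes at most 62.5 mm and 10.7 degrees, less where a joint would pass 70% of its speed; a pose out of reach is approached as far as the arm can. A call with a gripper value outside its range is refused whole. The fingers move at their own pace and stop on an object; "newtons" is the grip in N (left out, the last holds). Time passes only in rows, so rows that repeat a pose let the fingers close. It gives the time, the measured TCP pose, the force, the opening and the grip force at its end, in the units of the state.
- read_state(): the state, without advancing time (a new reading comes with each control period).
- read_camera(name): name is "scene" or "side" or "wrist"; returns (picture, depth): 384x512x3 uint8, blue, green, red; 384x512 float32, m along the optical axis (not along the pixel's ray), 0 where there is no reading.
- camera_params(name): a dict with "fx", "fy", "cx", "cy" (pixels), "position" and "rotation" of the camera in the world. Camera axes: x right, y up, looking along -z (the intrinsics and any distortion apply to the point x, -y, -z); pixel columns grow to the right and rows downward; lengths in m; the calibration is good to about 2 mm. A picture is of the moment at which its call begins: read the wrist's pose just before it. camera_params takes no time and is no camera call; for the wrist camera it gives the pose at the moment of the call.
- robot.close_job(): hands the job in; it is judged then, once.
The state is a dict: "t": time; "q": joint angles; "dq": joint speeds; "joint_torque": joint torques, N m; "tool_pos": TCP position; "orientation": TCP orientation; "force": force on the tool from outside, world axes, zero at the start; "wrist_torque": the same for the moment, N m; "opening": finger opening in m; "gripper_force": force on a finger pad.
Only numpy, scipy, OpenCV 4.12 (cv2) and the standard library are available. Lean on these libraries where they do the work, as an engineer would, in place of code of your own. Each camera call takes 0.05 s, during which the arm holds its last target. There are 200 camera calls.

## Working session

There is one attempt and no reset: what is moved stays moved. The work goes in short steps, Python scripts to look and compute and a tool call to move; the robot and the scene stay as the last step left them, time stands still between calls to the robot, and variables do not carry over. Pictures are saved under pics/ and viewed, at most 14 in all, crops included, and the job is handed in when it is done.

Besides the shell and the picture viewer there is one more tool, called after "Emit:" by a JSON object that holds its "op" and its "data". carry_out: Moves the arm, as the interface text tells. Its arguments: {"type":"object","properties":{"targets":{"type":"array","items":{"type":"object","properties":{"hand":{"type":"number"},"x":{"type":"number"},"y":{"type":"number"},"z":{"type":"number"},"ax":{"type":"number"},"ay":{"type":"number"},"az":{"type":"number"}}}},"newtons":{"type":"number"}},"required":["targets"]}

```bash
mkdir -p pics; cat > h.py <<'E'
import numpy as np, cv2
from plant import read_state, read_camera, camera_params, robot
def grab(n,tag):
    p=camera_params(n); im,d=read_camera(n); cv2.imwrite(f'pics/{tag}.png',im); np.savez(f'pics/{tag}.npz',d=d,im=im,**{k:p[k] for k in('fx','fy','cx','cy','position','rotation')}); return im,d,p
def R3(r):
    r=np.array(r,float)
    if r.shape==(3,3): return r
    from scipy.spatial.transform import Rotation as R
    return R.from_rotvec(r).as_matrix() if r.size==3 else R.from_quat(r).as_matrix()
def cloud(tag):
    f=np.load(f'pics/{tag}.npz'); d=f['d']; v,u=np.indices(d.shape)
    c=np.stack([(u-f['cx'])/f['fx']*d,-(v-f['cy'])/f['fy']*d,-d],-1)
    P=c@R3(f['rotation']).T+f['position']; P[d<=0]=np.nan
    return P,f['im']
E
python3 - <<'E'
from h import *
for n in('scene','side','wrist'):
    im,d,p=grab(n,n+'0'); print(n,p)
print(read_state())
a=[cv2.imread(f'pics/{n}0.png') for n in('scene','side')]
E
```

```text
scene {'fx': 348.6005783637465, 'fy': 348.6005783637465, 'cx': 255.24847343868117, 'cy': 189.04577519186495, 'position': array([ 1.00157141, -0.51443467,  0.70296249]), 'rotation': array([0.74827862, 0.26523173, 0.6188436 ])}
side {'fx': 448.4076459664068, 'fy': 448.4076459664068, 'cx': 252.06823871536028, 'cy': 198.26632147467248, 'position': array([ 0.09401534, -0.59069561,  0.54891861]), 'rotation': array([ 0.93588271, -0.34580586, -0.65668374])}
wrist {'fx': 272.2184773029836, 'fy': 272.2184773029836, 'cx': 250.3257887565976, 'cy': 192.60418115308048, 'position': array([0.08738072, 0.59774609, 0.38345276]), 'rotation': array([-0.25731136, -0.19013351,  1.27969719])}
{'t': 0.15, 'q': array([ 1.20357941e+00,  1.31010246e-01,  1.48902982e+00,  1.30785378e-05,
        1.52300391e+00, -8.53893654e-02]), 'dq': array([-1.32875492e-04, -1.86256853e-04, -6.16442331e-03, -2.32523930e-05,
       -9.60715050e-04,  3.85898907e-04]), 'joint_torque': array([-1.11876811e-04, -5.60473502e+01, -4.92338777e+01,  7.68547528e-02,
        3.05017666e-02, -6.12242911e-05]), 'tool_pos': array([0.16677434, 0.57617523, 0.40391437]), 'orientation': array([-4.41183409e-01, -3.11011748e+00,  2.21676704e-03]), 'force': array([ 0.97016771, -0.86702816,  0.66550192]), 'wrist_torque': array([ 0.00578963, -0.02844885, -0.00819389]), 'gripper_force': 0.0, 'opening': 0.09308119286760067}
```

View pics/scene0.png

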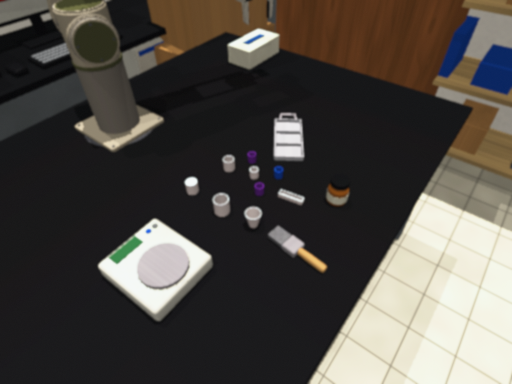

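View pics/wrist0.png

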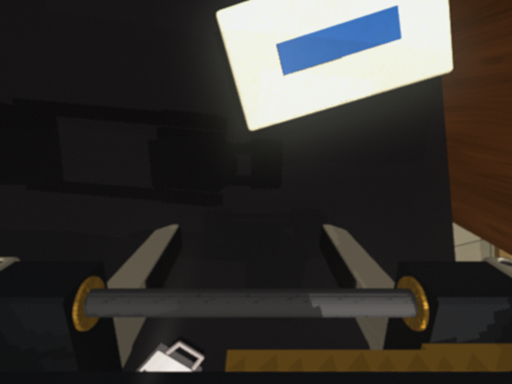

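The scene shows the caddy at (288,137) with its handle at the top (288,116). The crucibles are around (192,185), (221,204), (229,163), (254,172) and (253,215). The boat is at (291,197), and the blue and purple decoys are around (279,172), (252,156) and (259,188).

```bash
python3 - <<'E'
from h import *
im=cv2.imread('pics/scene0.png')[105:255,170:370]; cv2.imwrite('pics/sc.png',cv2.resize(im,None,fx=4,fy=4,interpolation=cv2.INTER_CUBIC))
for n in('scene0','side0'):
    P,im=cloud(n)
    m=(P[...,2]>.006)&(P[...,2]<.1)&(P[...,0]>.2)&(P[...,0]<1)&(abs(P[...,1])<.6)
    k,l,s,c=cv2.connectedComponentsWithStats(m.astype(np.uint8))
    for i in range(1,k):
        if s[i,4]<25: continue
        q=P[l==i]; lo=np.nanpercentile(q,2,axis=0);hi=np.nanpercentile(q,98,axis=0)
        print(n,c[i].round(),s[i,4],lo.round(3),hi.round(3),im[l==i].mean(0).round())
E
```

```text
scene0 [289. 137.] 459 [0.429 0.172 0.006] [0.607 0.391 0.017] [153. 152. 155.]
scene0 [252. 157.] 78 [0.477 0.11  0.007] [0.501 0.136 0.028] [90. 26. 66.]
scene0 [229. 163.] 152 [0.439 0.038 0.007] [0.471 0.07  0.037] [133. 137. 145.]
scene0 [254. 172.] 86 [0.525 0.059 0.007] [0.549 0.084 0.029] [142. 145. 151.]
scene0 [278. 172.] 88 [0.581 0.103 0.006] [0.605 0.127 0.028] [114.  44.  15.]
scene0 [338. 190.] 590 [0.75  0.106 0.009] [0.799 0.152 0.076] [44. 59. 73.]
scene0 [192. 186.] 175 [ 0.42  -0.097  0.007] [ 0.451 -0.067  0.038] [174. 176. 179.]
scene0 [259. 188.] 93 [0.578 0.014 0.007] [0.601 0.039 0.029] [92. 26. 67.]
scene0 [291. 196.] 121 [0.638 0.048 0.006] [0.706 0.076 0.014] [170. 173. 175.]
scene0 [221. 204.] 300 [ 0.531 -0.107  0.007] [ 0.571 -0.067  0.046] [134. 137. 145.]
scene0 [253. 216.] 242 [ 0.628 -0.092  0.009] [ 0.665 -0.055  0.046] [147. 151. 159.]
scene0 [156. 268.] 6396 [ 0.473 -0.399  0.017] [ 0.654 -0.236  0.064] [197. 205. 202.]
scene0 [295. 247.] 810 [ 0.705 -0.095  0.008] [ 0.858 -0.054  0.021] [131. 151. 168.]
side0 [268. 145.] 703 [0.745 0.106 0.008] 
[... 154 characters left out ...]
006] [0.707 0.074 0.014] [186. 193. 200.]
side0 [215. 181.] 143 [0.579 0.101 0.007] [0.603 0.126 0.029] [150.  81.  42.]
side0 [317. 194.] 1139 [ 0.628 -0.095  0.007] [ 0.85  -0.054  0.046] [161. 173. 185.]
side0 [176. 209.] 508 [0.438 0.037 0.007] [0.498 0.133 0.038] [158. 141. 165.]
side0 [206. 198.] 166 [0.523 0.058 0.007] [0.546 0.083 0.03 ] [175. 182. 192.]
side0 [239. 198.] 165 [0.576 0.014 0.007] [0.6   0.038 0.029] [129.  57. 111.]
side0 [260. 226.] 588 [ 0.529 -0.107  0.007] [ 0.569 -0.068  0.047] [173. 180. 191.]
side0 [360. 294.] 11749 [ 0.463 -0.4    0.015] [ 0.64  -0.238  0.064] [206. 217. 217.]
side0 [210. 253.] 429 [ 0.417 -0.097  0.007] [ 0.448 -0.068  0.039] [199. 205. 212.]
```

View pics/sc.png

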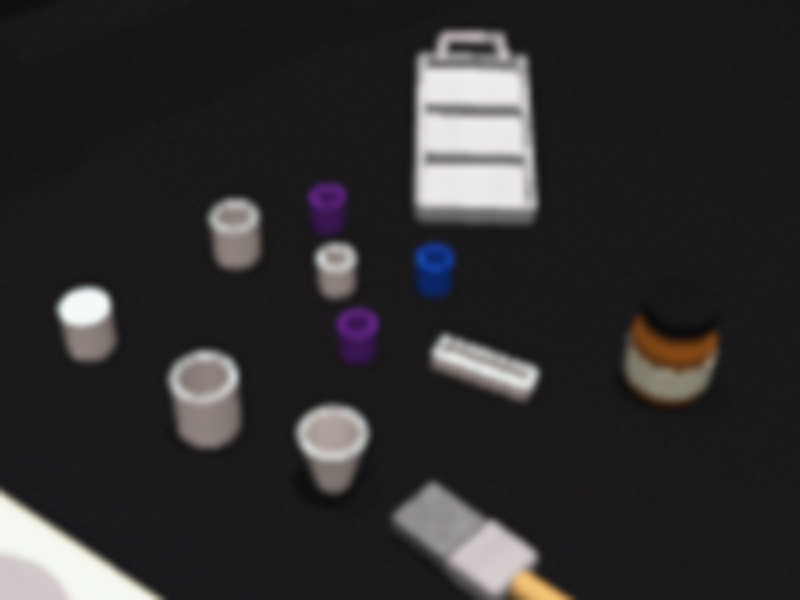

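View pics/side0.png

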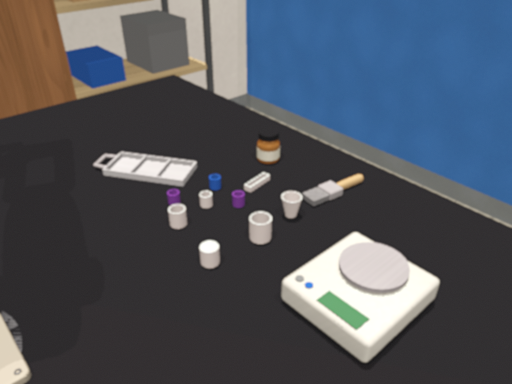

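```bash
cat >> h.py <<'E'
def goto(x,y,z,ydir=None):
    """tool shift/turn to bring TCP to x,y,z (tips=z-0.186), pointing down, tool y along ydir (deg, mod 180)"""
    from scipy.spatial.transform import Rotation as R
    s=read_state(); A=R3(s['orientation']); d=A.T@(np.array([x,y,z])-s['tool_pos'])
    cur=np.arctan2(A[1,1],A[0,1])
    t=cur if ydir is None else np.radians(ydir)
    t=cur+(t-cur+np.pi/2)%np.pi-np.pi/2
    yv=np.array([np.cos(t),np.sin(t),0]); zv=np.array([0,0,-1.]); T=np.stack([np.cross(yv,zv),yv,zv],1)
    print('t',s['t'],'pos',s['tool_pos'].round(4),'ydir',np.degrees(cur).round(1),'q6',s['q'][5].round(2),'open',s['opening'].round(4),'->',d.round(4),'turn',R.from_matrix(A.T@T).as_rotvec().round(3))
E
python3 - <<'E'
from h import *
from scipy.optimize import least_squares
for n in('scene0','side0'):
    P,im=cloud(n); q=P.reshape(-1,3)
    q=q[(q[:,0]>.4)&(q[:,0]<.64)&(q[:,1]>.155)&(q[:,1]<.42)&(q[:,2]>.0015)&(q[:,2]<.025)]
    b=q[:,:2].astype(np.float32); 
    best=None
    for th in np.radians(np.arange(95,160,.5)):
        c,s=np.cos(th),np.sin(th); u=b@[c,s]; v=b@[-s,c]
        w=np.percentile(v,99)-np.percentile(v,1)
        if best is None or w<best[0]: best=(w,np.degrees(th),np.percentile(v,[1,99]),np.percentile(u,[.5,99.5]))
    w,th,v,u=best; c,s=np.cos(np.radians(th)),np.sin(np.radians(th))
    uc=u[0]+.101; vc=v.mean(); print(n,len(q),w,th,'len',np.diff(u),'centre',c*uc-s*vc,s*uc+c*vc)
    # circles from rims
    for nm,(x,y),h in(('s',(.536,.071),.028),('m',(.4545,.054),.037),('l',(.55,-.087),.046)):
        r=P.reshape(-1,3); r=r[(np.hypot(r[:,0]-x,r[:,1]-y)<.03)&(abs(r[:,2]-h)<.004)]
        e=cv2.minEnclosingCircle(r[:,:2].astype(np.float32)); print(nm,e,len(r))
goto(.4545,.054,.3,120)
E
```

```text
scene0 1170 0.1609511634057037 114.00000000000001 len [0.26429969] centre 0.533884530750006 0.2493563122847637
s ((0.5361378192901611, 0.07211978733539581), 0.01348651759326458) 27
m ((0.45307761430740356, 0.05532865971326828), 0.01788894087076187) 35
l ((0.551076352596283, -0.08545149862766266), 0.02189084328711033) 58
side0 2480 0.2137615168095245 97.0 len [0.2539357] centre 0.5245371102786576 0.2588784082611182
s ((0.5351753830909729, 0.07059162110090256), 0.01375330425798893) 53
m ((0.45469000935554504, 0.055024586617946625), 0.01857561059296131) 96
l ((0.5497412085533142, -0.08619692921638489), 0.02175336889922619) 129Traceback (most recent call last):
  File "<stdin>", line 18, in <module>
  File "h.py", line 23, in goto
    print('t',s['t'],'pos',s['tool_pos'].round(4),'ydir',np.degrees(cur).round(1),'q6',s['q'][5].round(2),'open',s['opening'].round(4),'->',d.round(4),'turn',R.from_matrix(A.T@T).as_rotvec().round(3))
                                                                                                                 ^^^^^^^^^^^^^^^^^^
AttributeError: 'float' object has no attribute 'round'
```

```bash
sed -i "s/s\['opening'\].round(4)/round(s['opening'],4)/" h.py
python3 - <<'E'
from h import *
for n in('scene0','side0'):
    P,im=cloud(n)
    m=(P[...,0]>.4)&(P[...,0]<.64)&(P[...,1]>.155)&(P[...,1]<.42)&(im.min(-1)>75)
    k,l,s,c=cv2.connectedComponentsWithStats(m.astype(np.uint8)); i=1+s[1:,4].argmax()
    b=P[(l==i)&(P[...,2]>.001)][:,:2]; best=None
    for th in np.radians(np.arange(95,160,.5)):
        cc,ss=np.cos(th),np.sin(th); u=b@[cc,ss]; v=b@[-ss,cc]
        w=np.percentile(v,99)-np.percentile(v,1)
        if best is None or w<best[0]: best=(w,np.degrees(th),np.percentile(v,[.5,99.5]),np.percentile(u,[.5,99.5]))
    w,th,v,u=best; cc,ss=np.cos(np.radians(th)),np.sin(np.radians(th))
    uc=u[0]+.101; vc=v.mean(); print(n,len(b),w,th,'len',np.diff(u),'centre',cc*uc-ss*vc,ss*uc+cc*vc)
goto(.4545,.055,.3,120)
E
```

```text
scene0 1153 0.08785792730436426 125.00000000000001 len [0.23766194] centre 0.5199562686254983 0.27422687351352487
side0 2273 0.12011034770451201 124.0 len [0.23446696] centre 0.5310270385863469 0.28279162859790635
t 0.15 pos [0.1668 0.5762 0.4039] ydir 73.9 q6 -0.09 open 0.0931 -> [-0.4213 -0.4204  0.1045] turn [-0.001 -0.001 -0.805]
```

Emit:
{"op": "carry_out", "data": {"targets": [{"hand":65,"x":-0.42,"y":-0.42,"z":0.1,"ax":0,"ay":0,"az":-0.68},{"hand":65,"x":-0.42,"y":-0.42,"z":0.1,"ax":0,"ay":0,"az":-0.68},{"hand":65,"x":-0.42,"y":-0.42,"z":0.1,"ax":0,"ay":0,"az":-0.68},{"hand":65,"x":-0.42,"y":-0.42,"z":0.1,"ax":0,"ay":0,"az":-0.68},{"hand":65,"x":-0.42,"y":-0.42,"z":0.1,"ax":0,"ay":0,"az":-0.68},{"hand":65,"x":-0.42,"y":-0.42,"z":0.1,"ax":0,"ay":0,"az":-0.68},{"hand":65,"x":-0.42,"y":-0.42,"z":0.1,"ax":0,"ay":0,"az":-0.68},{"hand":65,"x":-0.42,"y":-0.42,"z":0.1,"ax":0,"ay":0,"az":-0.68}], "newtons": 12}}

```text
t: 1.15
tool_pos: [0.4021, 0.1484, 0.3226]
orientation: [-0.621, 3.079, 0.0]
force: [1.2, 0.3, 0.1]
opening: 0.0599
gripper_force: 0.0
```

```bash
python3 -c "
from h import *
goto(.454,.055,.3,35)"
```

```text
t 1.15 pos [0.4021 0.1484 0.3226] ydir 112.8 q6 -1.74 open 0.0599 -> [-0.0116 -0.1062  0.0226] turn [0.000e+00 1.000e-03 1.358e+00]
```

Emit:
{"op": "carry_out", "data": {"targets": [{"hand":65,"x":-0.012,"y":-0.106,"z":0.0226,"ax":0,"ay":0,"az":1.358},{"hand":65,"x":-0.012,"y":-0.106,"z":0.0226,"ax":0,"ay":0,"az":1.358},{"hand":65,"x":-0.012,"y":-0.106,"z":0.0226,"ax":0,"ay":0,"az":1.358},{"hand":65,"x":-0.012,"y":-0.106,"z":0.0226,"ax":0,"ay":0,"az":1.358},{"hand":65,"x":-0.012,"y":-0.106,"z":0.0226,"ax":0,"ay":0,"az":1.358},{"hand":65,"x":-0.012,"y":-0.106,"z":0.0226,"ax":0,"ay":0,"az":1.358},{"hand":65,"x":-0.012,"y":-0.106,"z":0.0226,"ax":0,"ay":0,"az":1.358},{"hand":65,"x":-0.012,"y":-0.106,"z":0.0226,"ax":0,"ay":0,"az":1.358}]}}

```text
t: 2.15
tool_pos: [0.4537, 0.0572, 0.3]
orientation: [-1.455, -2.784, 0.0]
force: [0.4, 0.4, -0.1]
opening: 0.0605
gripper_force: 0.0
```

```bash
python3 -c "
from h import *
grab('wrist','w1')
goto(.454,.055,.2,35)"
```

```text
t 2.2 pos [0.4537 0.0572 0.3   ] ydir 34.8 q6 -0.59 open 0.0608 -> [-0.002 -0.001  0.1  ] turn [-0.    -0.    -0.004]
```

View pics/w1.png

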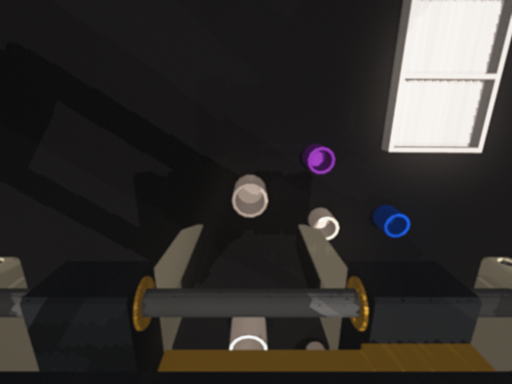

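```bash
python3 - <<'E'
from h import *
P,im=cloud('w1')
m=(P[...,2]>.007)&(P[...,2]<.06)&(P[...,0]>.2)&(P[...,0]<1)&(abs(P[...,1])<.6)
k,l,s,c=cv2.connectedComponentsWithStats(m.astype(np.uint8))
for i in range(1,k):
    if s[i,4]<40: continue
    q=P[l==i]; lo=np.nanpercentile(q,1,axis=0);hi=np.nanpercentile(q,99,axis=0)
    print(c[i].round(),s[i,4],lo.round(3),hi.round(3),((lo+hi)/2).round(4))
for px in((399,150),(481,151)): print(px,P[px[1]-2:px[1]+3,px[0]].round(4).tolist())
E
```

```text
[449.  83.] 4005 [0.469 0.172 0.007] [0.607 0.317 0.017] [0.5378 0.2447 0.0122]
[319. 159.] 514 [0.474 0.111 0.007] [0.499 0.136 0.029] [0.4861 0.1234 0.0181]
[250. 197.] 817 [0.436 0.04  0.008] [0.468 0.072 0.038] [0.4521 0.0559 0.0227]
[393. 221.] 709 [0.578 0.104 0.008] [0.602 0.128 0.029] [0.59   0.1159 0.0181]
[325. 223.] 483 [0.521 0.064 0.007] [0.546 0.085 0.029] [0.5337 0.0746 0.0179]
[249. 333.] 1163 [ 0.528 -0.103  0.009] [ 0.567 -0.064  0.046] [ 0.5475 -0.0838  0.0279]
[317. 347.] 67 [ 0.631 -0.073  0.008] [ 0.648 -0.058  0.017] [ 0.6396 -0.0657  0.012 ]
(399, 150) [[0.545, 0.1757, 0.0151], [0.5453, 0.1748, 0.0159], [0.5462, 0.1742, 0.0154], [0.5557, 0.1766, -0.0011], [0.5559, 0.1757, -0.0001]]
(481, 151) [[0.6109, 0.2203, 0.0151], [0.6114, 0.2196, 0.0154], [0.6115, 0.2186, 0.0162], [0.6253, 0.224, -0.0006], [0.6274, 0.2238, -0.0021]]
```

Emit:
{"op": "carry_out", "data": {"targets": [{"hand":65,"x":-0.0015,"y":-0.001,"z":0.05},{"hand":65,"x":-0.0015,"y":-0.001,"z":0.08},{"hand":65,"x":-0.0015,"y":-0.001,"z":0.1},{"hand":65,"x":-0.0015,"y":-0.001,"z":0.1},{"hand":20,"x":-0.0015,"y":-0.001,"z":0.1},{"hand":20,"x":-0.0015,"y":-0.001,"z":0.1},{"hand":20,"x":-0.0015,"y":-0.001,"z":0.1},{"hand":20,"x":-0.0015,"y":-0.001,"z":0.1}]}}

```text
schema error: expected keys hand, x, y, z, ax, ay, az
```

```bash
python3 -c "
from h import *
goto(.520,.274,.3,35)"
```

```text
t 2.2 pos [0.4537 0.0572 0.3   ] ydir 34.8 q6 -0.59 open 0.0608 -> [ 0.1403  0.1781 -0.    ] turn [-0.    -0.    -0.004]
```

Emit:
{"op": "carry_out", "data": {"targets": [{"hand":65,"x":-0.0015,"y":-0.001,"z":0.05,"ax":0,"ay":0,"az":0},{"hand":65,"x":-0.0015,"y":-0.001,"z":0.08,"ax":0,"ay":0,"az":0},{"hand":65,"x":-0.0015,"y":-0.001,"z":0.1,"ax":0,"ay":0,"az":0},{"hand":65,"x":-0.0015,"y":-0.001,"z":0.1,"ax":0,"ay":0,"az":0},{"hand":20,"x":-0.0015,"y":-0.001,"z":0.1,"ax":0,"ay":0,"az":0},{"hand":20,"x":-0.0015,"y":-0.001,"z":0.1,"ax":0,"ay":0,"az":0},{"hand":20,"x":-0.0015,"y":-0.001,"z":0.1,"ax":0,"ay":0,"az":0},{"hand":20,"x":-0.0015,"y":-0.001,"z":0.1,"ax":0,"ay":0,"az":0}]}}

```text
t: 3.2
tool_pos: [0.4544, 0.0554, 0.2011]
orientation: [1.45, 2.786, 0.001]
force: [-0.2, -0.1, 5.5]
opening: 0.033
gripper_force: 12.0
```

```bash
python3 -c "
from h import *
goto(.520,.274,.26,35)"
```

```text
t 3.2 pos [0.4544 0.0554 0.2011] ydir 35.0 q6 -0.6 open 0.033 -> [ 0.1413  0.1793 -0.0588] turn [0.001 0.001 0.   ]
```

Emit:
{"op": "carry_out", "data": {"targets": [{"hand":20,"x":0,"y":0,"z":-0.02,"ax":0,"ay":0,"az":0},{"hand":20,"x":0,"y":0,"z":-0.06,"ax":0,"ay":0,"az":0},{"hand":20,"x":0.035,"y":0.045,"z":-0.08,"ax":0,"ay":0,"az":0},{"hand":20,"x":0.07,"y":0.09,"z":-0.08,"ax":0,"ay":0,"az":0},{"hand":20,"x":0.105,"y":0.135,"z":-0.08,"ax":0,"ay":0,"az":0},{"hand":20,"x":0.13,"y":0.165,"z":-0.08,"ax":0,"ay":0,"az":0},{"hand":20,"x":0.141,"y":0.179,"z":-0.08,"ax":0,"ay":0,"az":0},{"hand":20,"x":0.141,"y":0.179,"z":-0.08,"ax":0,"ay":0,"az":0}]}}

```text
t: 4.2
tool_pos: [0.5196, 0.274, 0.28]
orientation: [-1.448, -2.787, 0.001]
force: [-0.3, -0.6, -0.3]
opening: 0.033
gripper_force: 12.0
```

```bash
python3 - <<'E'
from h import *
grab('wrist','w2'); grab('scene','s2')
goto(.520,.274,.204,35)
P,im=cloud('w2')
a=cv2.imread('pics/w2.png'); b=cv2.imread('pics/s2.png')[80:230,180:380]
cv2.imwrite('pics/c2.png',np.vstack([cv2.resize(a,(400,300)),cv2.resize(b,(400,300),interpolation=2)]))
E
```

```text
t 4.3 pos [0.5195 0.2726 0.2799] ydir 35.0 q6 -0.21 open 0.0331 -> [0.0009 0.0013 0.0759] turn [-0.001  0.    -0.   ]
```

View pics/c2.png

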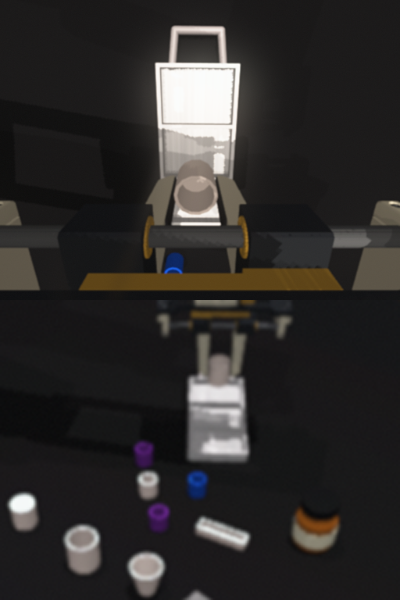

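The crucible is held upright over the caddy's middle. I'll check the caddy pose from this near view, using the wall-top points.

```bash
python3 - <<'E'
from h import *
P,im=cloud('w2'); th=np.radians(125); c,s=np.cos(th),np.sin(th)
d=P-[.52,.274,0]; u=d[...,0]*c+d[...,1]*s; v=-d[...,0]*s+d[...,1]*c
m=(P[...,2]>.012)&(P[...,2]<.020)
for lo in(.02,.04,.06,.08):
    k=m&(u>lo)&(u<lo+.02)&(abs(v)<.07); print('v',lo,np.percentile(v[k],[1,99]).round(4))
k=m&(u>.085)&(u<.15)&(abs(v)>.035)&(abs(v)<.05); print('u end',np.percentile(u[k],99),np.percentile(u[m&(abs(v)<.03)&(u<.2)],99.5))
k=m&(abs(v)<.035)&(u>.015)&(u<.05); print('cross wall u',np.percentile(u[k],[2,98]))
E
```

```text
v 0.02 [-0.0445  0.0448]
v 0.04 [-0.0449  0.0449]
v 0.06 [-0.045   0.0448]
v 0.08 [-0.0451  0.0446]
u end 0.10443447921368791 0.13965950219447018
cross wall u [0.03437737 0.03840638]
```

Emit:
{"op": "carry_out", "data": {"targets": [{"hand":20,"x":0.002,"y":0.001,"z":0.03,"ax":0,"ay":0,"az":0},{"hand":20,"x":0.002,"y":0.001,"z":0.055,"ax":0,"ay":0,"az":0},{"hand":20,"x":0.002,"y":0.001,"z":0.065,"ax":0,"ay":0,"az":0},{"hand":20,"x":0.002,"y":0.001,"z":0.069,"ax":0,"ay":0,"az":0},{"hand":20,"x":0.002,"y":0.001,"z":0.071,"ax":0,"ay":0,"az":0},{"hand":20,"x":0.002,"y":0.001,"z":0.073,"ax":0,"ay":0,"az":0},{"hand":20,"x":0.002,"y":0.001,"z":0.0745,"ax":0,"ay":0,"az":0},{"hand":20,"x":0.002,"y":0.001,"z":0.0745,"ax":0,"ay":0,"az":0}]}}

```text
t: 5.3
tool_pos: [0.5194, 0.2759, 0.2059]
orientation: [1.45, 2.787, 0.0]
force: [0.9, 0.9, 0.0]
opening: 0.033
gripper_force: 12.0
```

```bash
python3 -c "
from h import *
goto(.519,.2755,.2051,35); print(read_state()['force'])"
```

```text
t 5.3 pos [0.5194 0.2759 0.2059] ydir 35.0 q6 -0.21 open 0.033 -> [-0.0001 -0.0005  0.0008] turn [0. 0. 0.]
[0.90806826 0.93045409 0.0258123 ]
```

Emit:
{"op": "carry_out", "data": {"targets": [{"hand":20,"x":0,"y":0,"z":0.001,"ax":0,"ay":0,"az":0},{"hand":20,"x":0,"y":0,"z":0.001,"ax":0,"ay":0,"az":0},{"hand":45,"x":0,"y":0,"z":0.001,"ax":0,"ay":0,"az":0},{"hand":50,"x":0,"y":0,"z":0.001,"ax":0,"ay":0,"az":0},{"hand":52,"x":0,"y":0,"z":0.001,"ax":0,"ay":0,"az":0},{"hand":52,"x":0,"y":0,"z":-0.02,"ax":0,"ay":0,"az":0},{"hand":52,"x":0,"y":0,"z":-0.055,"ax":0,"ay":0,"az":0},{"hand":52,"x":0,"y":0,"z":-0.09,"ax":0,"ay":0,"az":0}]}}

```text
t: 6.3
tool_pos: [0.5194, 0.2758, 0.2983]
orientation: [1.45, 2.786, 0.001]
force: [0.6, 0.2, 0.2]
opening: 0.0485
gripper_force: 0.0
```

```bash
python3 -c "
from h import *
goto(.5355,.072,.28,35)"
```

```text
t 6.3 pos [0.5194 0.2758 0.2983] ydir 35.0 q6 -0.21 open 0.0485 -> [-0.1762 -0.1037  0.0182] turn [0.001 0.    0.   ]
```

Emit:
{"op": "carry_out", "data": {"targets": [{"hand":52,"x":-0.05,"y":-0.03,"z":0,"ax":0,"ay":0,"az":0},{"hand":52,"x":-0.1,"y":-0.06,"z":0,"ax":0,"ay":0,"az":0},{"hand":52,"x":-0.145,"y":-0.085,"z":0,"ax":0,"ay":0,"az":0},{"hand":52,"x":-0.176,"y":-0.104,"z":0.018,"ax":0,"ay":0,"az":0},{"hand":52,"x":-0.176,"y":-0.104,"z":0.018,"ax":0,"ay":0,"az":0},{"hand":52,"x":-0.176,"y":-0.104,"z":0.018,"ax":0,"ay":0,"az":0}]}}

```text
t: 7.05
tool_pos: [0.5354, 0.0723, 0.279]
orientation: [1.451, 2.786, 0.002]
force: [-0.1, 0.5, -0.1]
opening: 0.0478
gripper_force: 0.0
```

```bash
python3 - <<'E'
from h import *
goto(.5355,.072,.195,35)
grab('wrist','w3'); grab('side','d3')
a=cv2.imread('pics/w3.png'); b=cv2.imread('pics/d3.png')[110:260,70:270]
cv2.imwrite('pics/c3.png',np.vstack([cv2.resize(a,(400,300)),cv2.resize(b,(400,300),interpolation=2)]))
P,im=cloud('w3')
m=(P[...,2]>.007)&(P[...,2]<.06)&(P[...,0]>.2)&(P[...,0]<1)&(abs(P[...,1])<.6)
k,l,s,c=cv2.connectedComponentsWithStats(m.astype(np.uint8))
for i in range(1,k):
    if s[i,4]<40: continue
    q=P[l==i]; lo=np.nanpercentile(q,1,axis=0);hi=np.nanpercentile(q,99,axis=0)
    print(c[i].round(),s[i,4],lo.round(3),hi.round(3),((lo+hi)/2).round(4))
E
```

```text
t 7.05 pos [0.5354 0.0723 0.279 ] ydir 35.0 q6 -0.57 open 0.0478 -> [-0.0003 -0.0002  0.084 ] turn [ 0.001  0.    -0.   ]
[382.  56.] 3403 [0.492 0.171 0.007] [0.608 0.287 0.017] [0.5501 0.229  0.0122]
[380.   2.] 114 [0.517 0.259 0.007] [0.533 0.269 0.018] [0.5249 0.2636 0.0126]
[238. 124.] 381 [0.475 0.111 0.009] [0.499 0.136 0.029] [0.4867 0.1235 0.0188]
[328. 196.] 651 [0.578 0.104 0.007] [0.603 0.128 0.029] [0.5903 0.1162 0.018 ]
[250. 200.] 554 [0.522 0.061 0.007] [0.546 0.085 0.029] [0.5339 0.0731 0.0181]
[ 75. 260.] 1035 [ 0.418 -0.093  0.008] [ 0.446 -0.062  0.038] [ 0.4321 -0.0776  0.0228]
[269. 262.] 652 [0.575 0.017 0.007] [0.599 0.041 0.029] [0.5869 0.0289 0.0182]
[463. 268.] 1339 [0.742 0.112 0.007] [0.761 0.162 0.044] [0.7518 0.1366 0.0254]
[192. 333.] 134 [ 0.561 -0.085  0.013] [ 0.569 -0.068  0.047] [ 0.5649 -0.0763  0.03  ]
[257. 344.] 265 [ 0.629 -0.076  0.008] [ 0.651 -0.056  0.03 ] [ 0.6402 -0.0658  0.0188]
[ 56. 368.] 50 [ 0.463 -0.234  0.008] [ 0.473 -0.229  0.017] [ 0.4682 -0.2313  0.0127]
```

View pics/c3.png

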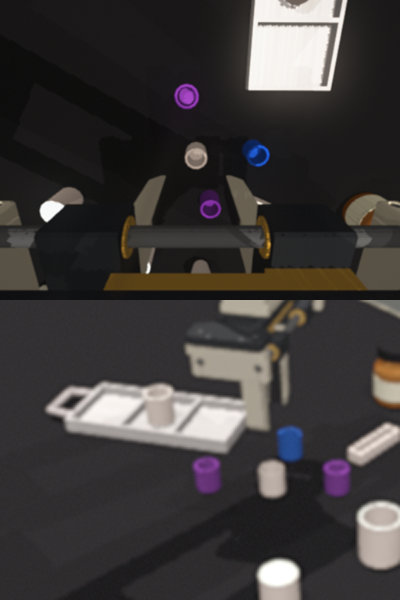

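The medium crucible stands upright in the middle compartment. The small one is centred under the gripper, so I'm going down on it.

Emit:
{"op": "carry_out", "data": {"targets": [{"hand":50,"x":0,"y":0,"z":0.04,"ax":0,"ay":0,"az":0},{"hand":50,"x":0,"y":0,"z":0.07,"ax":0,"ay":0,"az":0},{"hand":50,"x":0,"y":0,"z":0.084,"ax":0,"ay":0,"az":0},{"hand":50,"x":0,"y":0,"z":0.084,"ax":0,"ay":0,"az":0},{"hand":12,"x":0,"y":0,"z":0.084,"ax":0,"ay":0,"az":0},{"hand":12,"x":0,"y":0,"z":0.084,"ax":0,"ay":0,"az":0},{"hand":12,"x":0,"y":0,"z":0.084,"ax":0,"ay":0,"az":0},{"hand":12,"x":0,"y":0,"z":0.084,"ax":0,"ay":0,"az":0}]}}

```text
t: 8.15
tool_pos: [0.5357, 0.072, 0.195]
orientation: [1.45, 2.785, 0.002]
force: [-1.0, 0.6, 7.0]
opening: 0.025
gripper_force: 12.0
```

```bash
python3 -c "
from h import *
goto(.481,.3295,.29,35)"
```

```text
t 8.15 pos [0.5357 0.072  0.195 ] ydir 35.0 q6 -0.57 open 0.025 -> [ 0.2422  0.103  -0.0951] turn [0.002 0.001 0.   ]
```

Emit:
{"op": "carry_out", "data": {"targets": [{"hand":12,"x":0,"y":0,"z":-0.025,"ax":0,"ay":0,"az":0},{"hand":12,"x":0,"y":0,"z":-0.075,"ax":0,"ay":0,"az":0},{"hand":12,"x":0.05,"y":0.02,"z":-0.095,"ax":0,"ay":0,"az":0},{"hand":12,"x":0.1,"y":0.04,"z":-0.095,"ax":0,"ay":0,"az":0},{"hand":12,"x":0.15,"y":0.06,"z":-0.095,"ax":0,"ay":0,"az":0},{"hand":12,"x":0.2,"y":0.085,"z":-0.095,"ax":0,"ay":0,"az":0},{"hand":12,"x":0.23,"y":0.098,"z":-0.095,"ax":0,"ay":0,"az":0},{"hand":12,"x":0.242,"y":0.103,"z":-0.095,"ax":0,"ay":0,"az":0}]}}

```text
t: 9.15
tool_pos: [0.48, 0.3308, 0.2887]
orientation: [-1.447, -2.788, 0.0]
force: [-0.1, -1.3, -0.1]
opening: 0.0249
gripper_force: 12.0
```

Emit:
{"op": "carry_out", "data": {"targets": [{"hand":12,"x":0,"y":0,"z":0,"ax":0,"ay":0,"az":0},{"hand":12,"x":0,"y":0,"z":0.03,"ax":0,"ay":0,"az":0},{"hand":12,"x":0,"y":0,"z":0.06,"ax":0,"ay":0,"az":0},{"hand":12,"x":0,"y":0,"z":0.075,"ax":0,"ay":0,"az":0},{"hand":12,"x":0,"y":0,"z":0.083,"ax":0,"ay":0,"az":0},{"hand":12,"x":0,"y":0,"z":0.087,"ax":0,"ay":0,"az":0},{"hand":12,"x":0,"y":0,"z":0.089,"ax":0,"ay":0,"az":0},{"hand":12,"x":0,"y":0,"z":0.089,"ax":0,"ay":0,"az":0}]}}

```text
t: 10.15
tool_pos: [0.4809, 0.3295, 0.2004]
orientation: [1.45, 2.786, 0.001]
force: [0.3, 0.1, -0.0]
opening: 0.0248
gripper_force: 12.0
```

```bash
python3 -c "
from h import *
goto(.481,.3295,.199,35)"
```

```text
t 10.15 pos [0.4809 0.3295 0.2004] ydir 35.0 q6 -0.1 open 0.0248 -> [-0.      0.0001  0.0014] turn [0.001 0.    0.   ]
```

Emit:
{"op": "carry_out", "data": {"targets": [{"hand":12,"x":0,"y":0,"z":0.001,"ax":0,"ay":0,"az":0},{"hand":12,"x":0,"y":0,"z":0.0016,"ax":0,"ay":0,"az":0},{"hand":36,"x":0,"y":0,"z":0.0016,"ax":0,"ay":0,"az":0},{"hand":40,"x":0,"y":0,"z":0.0016,"ax":0,"ay":0,"az":0},{"hand":40,"x":0,"y":0,"z":0.0016,"ax":0,"ay":0,"az":0},{"hand":40,"x":0,"y":0,"z":-0.02,"ax":0,"ay":0,"az":0},{"hand":50,"x":0,"y":0,"z":-0.06,"ax":0,"ay":0,"az":0},{"hand":66,"x":0,"y":0,"z":-0.1,"ax":0,"ay":0,"az":0}]}}

```text
t: 11.15
tool_pos: [0.4804, 0.3291, 0.3004]
orientation: [-1.45, -2.786, 0.001]
force: [-0.5, 0.4, 0.0]
opening: 0.0519
gripper_force: 0.0
```

```bash
python3 -c "
from h import *
goto(.549,-.0855,.3,35)"
```

```text
t 11.15 pos [0.4804 0.3291 0.3004] ydir 35.0 q6 -0.1 open 0.0519 -> [-0.379  -0.1817  0.0006] turn [-0.001 -0.     0.   ]
```

Emit:
{"op": "carry_out", "data": {"targets": [{"hand":66,"x":-0.05,"y":-0.024,"z":0,"ax":0,"ay":0,"az":0},{"hand":66,"x":-0.1,"y":-0.048,"z":0,"ax":0,"ay":0,"az":0},{"hand":66,"x":-0.15,"y":-0.072,"z":0,"ax":0,"ay":0,"az":0},{"hand":66,"x":-0.2,"y":-0.096,"z":0,"ax":0,"ay":0,"az":0},{"hand":66,"x":-0.25,"y":-0.12,"z":0,"ax":0,"ay":0,"az":0},{"hand":66,"x":-0.3,"y":-0.144,"z":0,"ax":0,"ay":0,"az":0},{"hand":66,"x":-0.35,"y":-0.168,"z":0,"ax":0,"ay":0,"az":0},{"hand":66,"x":-0.379,"y":-0.182,"z":0,"ax":0,"ay":0,"az":0}]}}

```text
t: 12.15
tool_pos: [0.549, -0.0882, 0.2999]
orientation: [1.453, 2.785, -0.0]
force: [-0.0, -0.2, 0.6]
opening: 0.0611
gripper_force: 0.0
```

```bash
python3 - <<'E'
from h import *
grab('wrist','w4'); grab('side','d4')
goto(.549,-.0855,.202,35)
a=cv2.imread('pics/w4.png'); b=cv2.imread('pics/d4.png')[110:260,70:270]
cv2.imwrite('pics/c4.png',np.vstack([cv2.resize(a,(400,300)),cv2.resize(b,(400,300),interpolation=2)]))
P,im=cloud('w4')
m=(P[...,2]>.007)&(P[...,2]<.06)&(P[...,0]>.2)&(P[...,0]<1)&(abs(P[...,1])<.6)
k,l,s,c=cv2.connectedComponentsWithStats(m.astype(np.uint8))
for i in range(1,k):
    if s[i,4]<40: continue
    q=P[l==i]; lo=np.nanpercentile(q,1,axis=0);hi=np.nanpercentile(q,99,axis=0)
    print(c[i].round(),s[i,4],lo.round(3),hi.round(3),((lo+hi)/2).round(4))
E
```

```text
t 12.25 pos [ 0.5491 -0.0887  0.2998] ydir 34.8 q6 -0.86 open 0.0613 -> [0.0028 0.0017 0.0978] turn [-0.     0.001 -0.003]
[430.  32.] 1180 [0.578 0.103 0.007] [0.602 0.127 0.029] [0.5902 0.115  0.0182]
[151. 117.] 1516 [ 0.418 -0.095  0.008] [ 0.45  -0.063  0.038] [ 0.4337 -0.0789  0.0233]
[358. 117.] 661 [0.575 0.016 0.007] [0.599 0.04  0.029] [0.5869 0.0276 0.0181]
[442. 138.] 801 [0.635 0.048 0.007] [0.705 0.075 0.014] [0.6702 0.0619 0.0107]
[253. 196.] 1285 [ 0.528 -0.105  0.008] [ 0.568 -0.065  0.047] [ 0.5483 -0.0847  0.0273]
[344. 238.] 1214 [ 0.625 -0.085  0.008] [ 0.664 -0.053  0.047] [ 0.6443 -0.0695  0.0273]
[387. 253.] 581 [ 0.699 -0.08   0.007] [ 0.733 -0.048  0.019] [ 0.7163 -0.0639  0.0129]
[118. 257.] 169 [ 0.462 -0.235  0.008] [ 0.485 -0.229  0.029] [ 0.4738 -0.2322  0.0181]
[213. 334.] 2475 [ 0.563 -0.263  0.013] [ 0.647 -0.227  0.057] [ 0.6052 -0.245   0.0347]
```

View pics/c4.png

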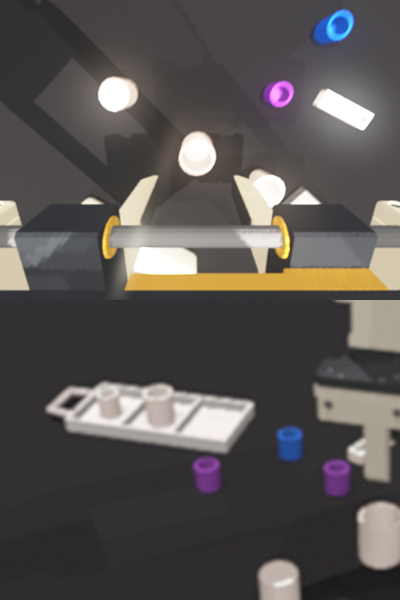

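Emit:
{"op": "carry_out", "data": {"targets": [{"hand":66,"x":0.0025,"y":0.0015,"z":0.03,"ax":0,"ay":0,"az":0},{"hand":66,"x":0.0025,"y":0.0015,"z":0.075,"ax":0,"ay":0,"az":0},{"hand":66,"x":0.0025,"y":0.0015,"z":0.098,"ax":0,"ay":0,"az":0},{"hand":66,"x":0.0025,"y":0.0015,"z":0.098,"ax":0,"ay":0,"az":0},{"hand":28,"x":0.0025,"y":0.0015,"z":0.098,"ax":0,"ay":0,"az":0},{"hand":28,"x":0.0025,"y":0.0015,"z":0.098,"ax":0,"ay":0,"az":0},{"hand":28,"x":0.0025,"y":0.0015,"z":0.098,"ax":0,"ay":0,"az":0},{"hand":28,"x":0.0025,"y":0.0015,"z":0.098,"ax":0,"ay":0,"az":0}]}}

```text
t: 13.25
tool_pos: [0.5496, -0.0828, 0.2034]
orientation: [1.449, 2.785, 0.001]
force: [-1.0, 1.1, 7.1]
opening: 0.0415
gripper_force: 12.0
```

```bash
python3 -c "
from h import *
goto(.557,.2215,.29,35)"
```

```text
t 13.25 pos [ 0.5496 -0.0828  0.2034] ydir 35.0 q6 -0.85 open 0.0415 -> [ 0.2448  0.1808 -0.0867] turn [0.002 0.002 0.   ]
```

Emit:
{"op": "carry_out", "data": {"targets": [{"hand":28,"x":0,"y":0,"z":-0.025,"ax":0,"ay":0,"az":0},{"hand":28,"x":0,"y":0,"z":-0.075,"ax":0,"ay":0,"az":0},{"hand":28,"x":0.045,"y":0.033,"z":-0.09,"ax":0,"ay":0,"az":0},{"hand":28,"x":0.09,"y":0.066,"z":-0.09,"ax":0,"ay":0,"az":0},{"hand":28,"x":0.135,"y":0.1,"z":-0.09,"ax":0,"ay":0,"az":0},{"hand":28,"x":0.18,"y":0.133,"z":-0.09,"ax":0,"ay":0,"az":0},{"hand":28,"x":0.225,"y":0.166,"z":-0.09,"ax":0,"ay":0,"az":0},{"hand":28,"x":0.245,"y":0.181,"z":-0.09,"ax":0,"ay":0,"az":0}]}}

```text
t: 14.25
tool_pos: [0.556, 0.2248, 0.2921]
orientation: [1.447, 2.788, 0.001]
force: [0.4, -0.8, -1.0]
opening: 0.0415
gripper_force: 12.0
```

```bash
python3 -c "
from h import *
goto(.557,.2215,.2075,35)"
```

```text
t 14.25 pos [0.556  0.2248 0.2921] ydir 35.1 q6 -0.32 open 0.0415 -> [-0.0033 -0.0011  0.0846] turn [ 0.001 -0.     0.002]
```

Emit:
{"op": "carry_out", "data": {"targets": [{"hand":28,"x":-0.001,"y":0,"z":0,"ax":0,"ay":0,"az":0},{"hand":28,"x":-0.001,"y":0,"z":0.025,"ax":0,"ay":0,"az":0},{"hand":28,"x":-0.001,"y":0,"z":0.05,"ax":0,"ay":0,"az":0},{"hand":28,"x":-0.001,"y":0,"z":0.068,"ax":0,"ay":0,"az":0},{"hand":28,"x":-0.001,"y":0,"z":0.075,"ax":0,"ay":0,"az":0},{"hand":28,"x":-0.001,"y":0,"z":0.079,"ax":0,"ay":0,"az":0},{"hand":28,"x":-0.001,"y":0,"z":0.081,"ax":0,"ay":0,"az":0},{"hand":28,"x":-0.001,"y":0,"z":0.081,"ax":0,"ay":0,"az":0}]}}

```text
t: 15.25
tool_pos: [0.5573, 0.2211, 0.2113]
orientation: [1.45, 2.786, 0.001]
force: [0.4, 0.4, -0.8]
opening: 0.0414
gripper_force: 12.0
```

```bash
python3 -c "
from h import *
goto(.557,.2215,.2074,35)"
```

```text
t 15.25 pos [0.5573 0.2211 0.2113] ydir 35.0 q6 -0.32 open 0.0414 -> [ 0.0005 -0.      0.0039] turn [0.001 0.    0.   ]
```

Emit:
{"op": "carry_out", "data": {"targets": [{"hand":28,"x":0,"y":0,"z":0.002,"ax":0,"ay":0,"az":0},{"hand":28,"x":0,"y":0,"z":0.003,"ax":0,"ay":0,"az":0},{"hand":28,"x":0,"y":0,"z":0.0037,"ax":0,"ay":0,"az":0},{"hand":28,"x":0,"y":0,"z":0.0037,"ax":0,"ay":0,"az":0},{"hand":28,"x":0,"y":0,"z":0.0037,"ax":0,"ay":0,"az":0}]}}

```text
t: 15.88
tool_pos: [0.5571, 0.2211, 0.2075]
orientation: [1.45, 2.787, 0.0]
force: [-3.8, -0.9, 6.0]
opening: 0.0415
gripper_force: 12.0
```

Contact shows at about 6 N. Releasing and rising.

Emit:
{"op": "carry_out", "data": {"targets": [{"hand":52,"x":0,"y":0,"z":0,"ax":0,"ay":0,"az":0},{"hand":58,"x":0,"y":0,"z":0,"ax":0,"ay":0,"az":0},{"hand":58,"x":0,"y":0,"z":0,"ax":0,"ay":0,"az":0},{"hand":58,"x":0,"y":0,"z":-0.02,"ax":0,"ay":0,"az":0},{"hand":58,"x":0,"y":0,"z":-0.06,"ax":0,"ay":0,"az":0},{"hand":58,"x":0,"y":0,"z":-0.11,"ax":0,"ay":0,"az":0},{"hand":58,"x":-0.06,"y":0,"z":-0.15,"ax":0,"ay":0,"az":0},{"hand":58,"x":-0.1,"y":0,"z":-0.15,"ax":0,"ay":0,"az":0}]}}

```text
t: 16.88
tool_pos: [0.6159, 0.1387, 0.3635]
orientation: [1.445, 2.782, 0.008]
force: [0.8, -0.1, -0.2]
opening: 0.0542
gripper_force: 0.0
```

```bash
python3 - <<'E'
from h import *
grab('wrist','w5'); grab('side','d5'); print(read_state()['t'])
a=cv2.imread('pics/w5.png'); b=cv2.imread('pics/d5.png')[110:260,70:270]
cv2.imwrite('pics/c5.png',np.vstack([cv2.resize(a,(400,300)),cv2.resize(b,(400,300),interpolation=2)]))
th=np.radians(125); c,s=np.cos(th),np.sin(th)
for n in('w5','d5'):
  P,im=cloud(n); d=P-[.519,.2755,0]; u=d[...,0]*c+d[...,1]*s; v=-d[...,0]*s+d[...,1]*c
  for c0 in(.066,0,-.066):
    k=(abs(u-c0)<.028)&(abs(v)<.04)&(P[...,2]>.022)&(P[...,2]<.06)
    if k.sum()>20: print(n,c0,k.sum(),np.percentile(u[k],[1,99]).mean().round(4),np.percentile(v[k],[1,99]).mean().round(4),np.percentile(P[...,2][k],99).round(4))
E
```

```text
16.975
w5 0 566 -0.0005 0.0007 0.0421
w5 -0.066 540 -0.0679 0.0009 0.0513
d5 0.066 80 0.0644 0.0013 0.0328
d5 0 180 -0.0018 0.0009 0.0423
d5 -0.066 310 -0.0706 0.0012 0.0515
```

View pics/c5.png

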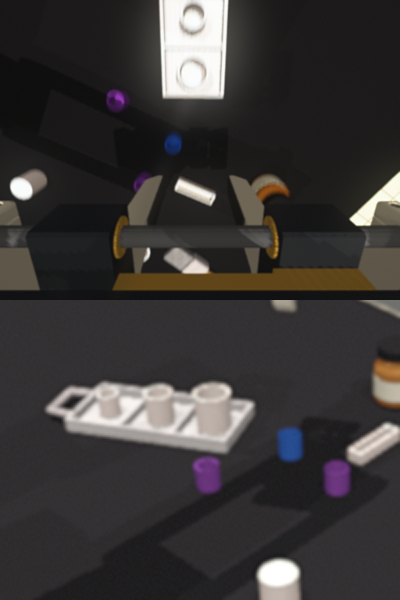

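The three crucibles stand upright, centred, at rim heights of 33, 42 and 51 mm. Those are close to the expected 32, 41 and 50 mm, so I'm handing in.

```bash
python3 -c "
from plant import robot
print(robot.close_job())"
```

```text
the job is handed in; nothing more can be done
None
```

The small, medium and large crucibles stand upright in the handle, middle and far-end compartments, each about 5 mm or less from its compartment's centre by the camera check. I handed the job in at about 17 s of the 86 s allowed; it returned no verdict.

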